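# Hand over the fuller glue bottle

## Task

I want the fuller of the two glue bottles for this stake wall; they look the same and you cannot see into them, so lift each one clear of the table to feel its weight, and stand the lighter one back upright where it stood. Hold the heavier one upright over the stake wall, its base about 10 cm above the table, and finish while still holding it there for me to take. Keep the bottles upright all the time and leave everything else where it lies.

Things in the scene. Friction and masses are not known exactly. Their poses are not given: they have to be found in the camera images.
- bottle_a: one of two outwardly identical closed white glue bottles, loose, upright: body 64 mm in diameter, 126 mm tall, sloping shoulder to 146 mm, then a straight ribbed grey cap 29 mm in diameter (31 over ribs), 50 mm tall; 196 mm overall. The cap is tight and can carry the bottle. Origin: centre of underside, z up the bottle
- bottle_b: the other glue bottle: same look, sizes and origin. One is nearly full, the other partly used; which one cannot be seen. They differ by at least 150 g; neither is over 0.6 kg
- stake_wall: the work: a model palisade lying flat and loose on the dark green mat (under 1 mm thick): nine pale wooden stakes side by side, 216 mm across (its y), 165 mm long plus 11 mm points at the +x end, 12 mm thick, a darker batten 18 mm wide glued across near the points (top at 22 mm). Origin: middle of the underside
- batten: bystander: a loose darker wooden batten 18 x 216 x 10 mm, long along its y, lying beside the blunt end of the stake wall. Origin at the centre of its underside
- jar: bystander: a closed glass jar 72 mm in diameter and 92 mm tall, standing beyond the bottles. Origin at the centre of its underside
- brush: bystander: a flat hand brush with a handle, about 0.2 m long along its x, lying beyond the bottles. Origin about the middle of its length, on the underside
There are look-alikes about, which are no part of the job. Leave any green or pink look-alike of the bottle_a alone.

How it is judged (in metres and radians):
On the way:
1. the lighter bottle has been lifted clear of the table in the gripper (base more than 20 mm up), the heavier one standing on the table (((height (world z) of bottle_a above 0.02 m and contact force between the fingers and bottle_a above 0.5 N and height (world z) of bottle_b below 0.004 m and contact force between bottle_b and anything else above 3.4 N and contact force between the fingers and bottle_b below 0.1 N) or (height (world z) of bottle_b above 0.02 m and contact force between the fingers and bottle_b above 0.5 N and height (world z) of bottle_a below 0.004 m and contact force between bottle_a and anything else above 3.4 N and contact force between the fingers and bottle_a below 0.1 N))), for 0.2 s.
At the end, for the whole second after the job is handed in: Heavier bottle held still in the gripper, upright (0.2 rad), the middle of its base over the 165 x 216 mm of the stake wall and 60 to 160 mm above the table; the lighter one (it presses on the table with under 3.4 N) upright on the table, let go, still, within 40 mm of where it stood (((contact force between the fingers and bottle_a above 1 N and height (world z) of bottle_a between 0.06 and 0.16 m and angle between bottle_a's own z axis and vertical below 0.2 rad and linear speed of each of bottle_a, bottle_b below 0.03 m/s and x of bottle_a in the frame of stake_wall between -0.083 and 0.083 m and y of bottle_a in the frame of stake_wall between -0.108 and 0.108 m and height (world z) of bottle_b below 0.004 m and angle between bottle_b's own z axis and vertical below 0.1 rad and distance of bottle_b from where it was at the start of the episode below 0.04 m and contact force between the fingers and bottle_b below 0.1 N and contact force between bottle_b and anything else below 3.4 N) or (contact force between the fingers and bottle_b above 1 N and height (world z) of bottle_b between 0.06 and 0.16 m and angle between bottle_b's own z axis and vertical below 0.2 rad and linear speed of each of bottle_b, bottle_a below 0.03 m/s and x of bottle_b in the frame of stake_wall between -0.083 and 0.083 m and y of bottle_b in the frame of stake_wall between -0.108 and 0.108 m and height (world z) of bottle_a below 0.004 m and angle between bottle_a's own z axis and vertical below 0.1 rad and distance of bottle_a from where it was at the start of the episode below 0.04 m and contact force between the fingers and bottle_a below 0.1 N and contact force between bottle_a and anything else below 3.4 N))); the arm keeps its last pose, push and grip.
It fails at once if a bottle is tipped (more than 0.5 rad from upright) (angle between any of bottle_a, bottle_b's own z axis and vertical above 0.5 rad).
It fails at once if the stake wall, the batten, the jar or the brush is moved by more than 25 mm (distance of any of stake_wall, batten, jar, brush from where it was at the start of the episode above 0.025 m).
It also fails if it takes over 67 s, if anything falls off the work surface, if the arm or the gripper's body presses on something with over 40 N, if the wrist force passes 120 N, or if a joint passes its speed limit or range.

## Robot

A 6-joint arm with a two-finger parallel gripper is mounted at the origin on the work surface. World frame = base frame: x ahead of the robot, y to its left, z up, the work surface at z = 0. Lengths are in mm, angles in rad, forces in N, time in s.
With the tool pointing down it reaches from about 350 to 975 mm from the base axis. Payload 7.1 kg.
Tool frame: the origin (TCP) lies between the finger pads; the fingertips stand 19 mm ahead of it and the grasp point (between the pads) is the TCP; z points along the fingers, y is the line along which they close (so a half turn about z gives the same grasp; the last joint's range is limited). The gripper opens to 88 mm and grips with 3 to 60 N. Pads are 20 mm wide; open, the fingers measure 115 mm over their backs; the gripper's body (75 mm by 178 mm) begins 61 mm behind the grasp point.
Start: joints at [-1.292, 0.423, 1.63, -0, 1.089, -0.019], TCP at [183.404, -597.468, 241.675] pointing down, gripper open.
Joint ranges: [-3, 3], [-0.9, 2.11], [0.09, 2.58], [-1.31, 4.45], [0.11, 2.69], [-2.54, 2.54]. Speed limits (rad/s): [2.39, 2.39, 3.01, 3.14, 3.14, 3.14].

## Interface

Orientations are given as a rotation vector (axis times angle).
In Python, from workcell import ctrl gives the robot as it stands.
- The arm moves only by the tool arm_command, never from a script. Its argument "series" is a list of rows, each an object with "linear": the shift along the tool's x, y, z in m, a list of three; "turn": the turn about the tool's z in rad. A call has 1 to 10 rows; each row shifts and turns the commanded pose from where the row before left it, along the tool's axes as they then stand; what a row does not reach is not made up. A row lasts 1/10 s, in which the tool goes at most 50 mm and 8.59 degrees, less where a joint would pass 70% of its speed; a pose out of reach is approached as far as the arm can. A call with a gripper value outside its range is refused whole. "jaw" is the opening, from -1 (shut) to 1 (fully open), set as the call begins (left out, the last holds). The fingers move at their own pace and stop on an object; the grip force is fixed at half the most. Time passes only in rows, so rows that do not move let the fingers close. It gives the time, the measured TCP pose, the force, the opening and the grip force at its end, in the units of the state.
- ctrl.get_obs(): the state, without advancing time (a new reading comes with each control period).
- ctrl.get_image(name): name is "scene" or "top" or "wrist"; returns a dict with "frame" (384x512x3 uint8, blue, green, red), "fx", "fy", "cx", "cy" (pixels), "rvec" (rotation vector, rad) and "tvec" (3), from world to camera coordinates, as OpenCV has them. Camera axes: x right, y down, z forward; pixel columns grow to the right and rows downward; lengths in mm; the calibration is good to about 2 mm. A picture is of the moment at which its call begins. There is no depth.
- ctrl.close_job(): hands the job in; it is judged then, once.
The state is a dict: "t": time; "qpos": joint angles; "qvel": joint speeds; "joint_torque": joint torques, N m; "ee_pos": TCP position; "orientation": TCP orientation; "ft_force": force on the tool from outside, world axes, zero at the start; "moment": the same for the moment, N m; "width": finger opening in mm; "grasp_force": force on a finger pad.
Only numpy, scipy, OpenCV 4.12 (cv2) and the standard library are available. Lean on these libraries where they do the work, as an engineer would, in place of code of your own. Each camera call takes 0.05 s, during which the arm holds its last target. There are 200 camera calls.

## Working session

There is one attempt and no reset: what is moved stays moved. The work goes in short steps, Python scripts to look and compute and a tool call to move; the robot and the scene stay as the last step left them, time stands still between calls to the robot, and variables do not carry over. Pictures are saved under pics/ and viewed, at most 10 in all, crops included, and the job is handed in when it is done.

Besides the shell and the picture viewer there is one more tool, called after ">>>" as a command line: name --argument value ..., lists and objects as JSON in quotes. arm_command: Moves the arm, as the interface text tells. Its arguments: {"type":"object","properties":{"series":{"type":"array"},"jaw":{"type":"number"}},"required":["series"]}

```bash
mkdir -p pics
cat > h.py <<'E'
import cv2, numpy as np
from workcell import ctrl
def ray(im,u,v):
    R=cv2.Rodrigues(np.array(im["rvec"],float))[0]; t=np.array(im["tvec"],float).ravel()
    d=R.T@np.array([(u-im["cx"])/im["fx"],(v-im["cy"])/im["fy"],1.]); return -R.T@t,d
def onz(im,u,v,z):
    c,d=ray(im,u,v); return c+d*(z-c[2])/d[2]
def proj(im,p):
    K=np.array([[im["fx"],0,im["cx"]],[0,im["fy"],im["cy"]],[0,0,1]]);
    return cv2.projectPoints(np.array(p,float).reshape(-1,3),np.array(im["rvec"],float),np.array(im["tvec"],float),K,None)[0].reshape(-1,2)
E
python3 - <<'E'
from h import *
import pickle
for n in("top","scene"):
    im=ctrl.get_image(n); pickle.dump(im,open(n+".pkl","wb")); cv2.imwrite(f"pics/{n}0.png",cv2.resize(im["frame"],(800,600)))
    print(n,im["fx"],ray(im,256,192))
print(ctrl.get_obs())
E
```

```text
top 404.62232470712274 (array([ 335.14025696,  -51.98483432, 1102.27679354]), array([ 0.18919361, -0.02121026, -0.9817736 ]))
scene 350.9942247543474 (array([ 936.13832559, -482.31118989,  607.51429763]), array([-0.46710102,  0.52729481, -0.70983287]))
{'t': 0.1, 'qpos': array([-1.29202294e+00,  4.23765718e-01,  1.63061164e+00,  1.22228258e-06,
        1.08864308e+00, -1.90088392e-02]), 'qvel': array([ 0.00109035, -0.00122214, -0.00081449, -0.00178103, -0.0005548 ,
        0.0007401 ]), 'joint_torque': array([ 3.20988065e-04, -5.45614672e+01, -2.74323857e+01,  6.45438046e-02,
        1.87450543e-02, -1.83573400e-05]), 'ee_pos': array([ 183.25974922, -597.01462434,  240.97938238]), 'orientation': array([-3.10543452e+00, -4.65817978e-01,  2.88659773e-04]), 'ft_force': array([ 1.29053343, -0.26408498, -0.90639316]), 'moment': array([-0.02455404,  0.00527793,  0.0149965 ]), 'grasp_force': 0.0, 'width': 88.04581738131792}
```

View pics/top0.png

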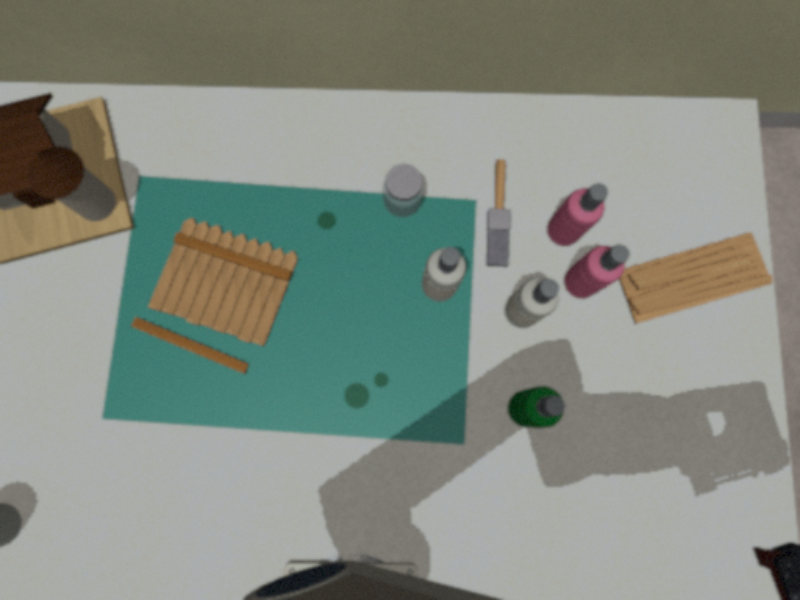

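View pics/scene0.png

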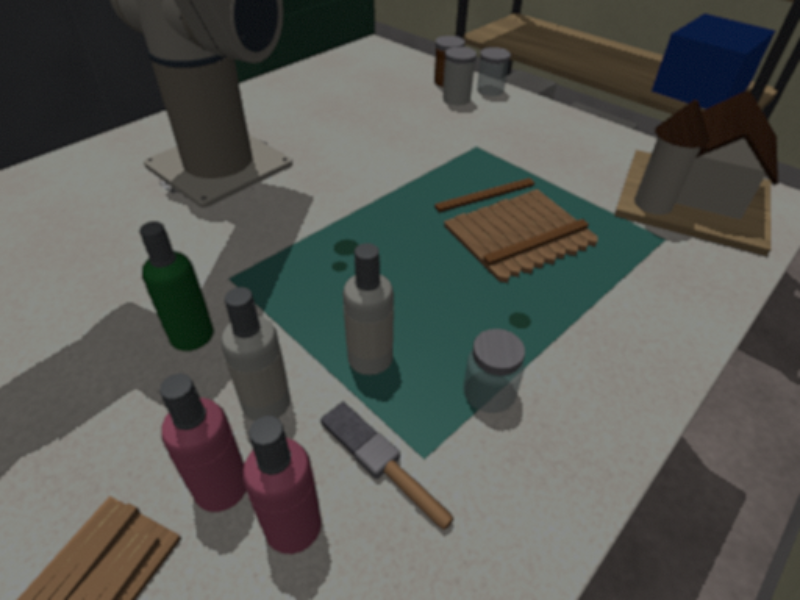

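The two white bottles have their caps at about (450,258) and (545,290) in the top view; in the scene view they are at (368,265) and (242,312). The two pink bottles (caps at (597,195) and (615,257)) and the green one (551,405) are look-alikes and don't fit, since only the white ones match the description. I'll measure the white ones and confirm them in a crop.

```bash
cat > m.py <<'E'
from h import *
import pickle
T=pickle.load(open("top.pkl","rb"));S=pickle.load(open("scene.pkl","rb"))
def caps(im,seeds):
    g=cv2.cvtColor(im["frame"],cv2.COLOR_BGR2HSV)
    o=[]
    for (u,v) in seeds:
        u/=1.5625;v/=1.5625
        m=((g[...,2]<100)&(g[...,1]<90)).astype(np.uint8)
        w=np.zeros_like(m);cv2.circle(w,(int(u),int(v)),20,1,-1)
        n,l,s,c=cv2.connectedComponentsWithStats(m&w)
        k=l[int(v),int(u)]
        o.append((c[k],s[k].tolist()))
    return o
names=["white1","white2","pinkA","pinkB","green"]
t=caps(T,[(450,258),(545,290),(597,195),(615,257),(551,405)])
s=caps(S,[(368,265),(242,312),(270,445),(184,400),(156,243)])
for n,(a,sa),(b,sb) in zip(names,t,s):
    c1,d1=ray(T,*a);c2,d2=ray(S,*b)
    x=np.linalg.lstsq(np.c_[d1,-d2],c2-c1,rcond=None)[0]
    p,q=c1+x[0]*d1,c2+x[1]*d2
    print(n,((p+q)/2).round(1),"gap",np.linalg.norm(p-q).round(1),a.round(1),sa,b.round(1),sb)
# stake wall corners by colour (z=12)
g=cv2.cvtColor(T["frame"],cv2.COLOR_BGR2HSV)
m=cv2.inRange(g,(5,60,90),(25,255,255)); 
n,l,st,c=cv2.connectedComponentsWithStats(m)
for k in range(1,n):
    if st[k,4]>150:
        r=cv2.minAreaRect(np.argwhere(l==k)[:,::-1].astype(np.float32))
        print(c[k].round(),st[k,4],onz(T,*r[0],12).round(),[onz(T,*q,12).round()[:2].tolist() for q in cv2.boxPoints(r)])
a=cv2.resize(T["frame"][110:220,250:420],None,fx=3,fy=3,interpolation=2);b=cv2.resize(S["frame"][140:290,90:260],None,fx=3,fy=3,interpolation=2)
o=np.zeros((450,1020,3),np.uint8);o[:330,:510]=a;o[:,510:]=b
cv2.imwrite("pics/crop.png",cv2.resize(o,(800,353)))
E
python3 m.py
```

```text
white1 [526.2 -78.8  90.7] gap 16.1 [255.5 191.5] [0, 0, 512, 384, 196502] [235.1 172.4] [220, 155, 31, 35, 558]
white2 [ 492.5 -165.5   92.2] gap 201.4 [255.4 191.5] [0, 0, 512, 384, 196462] [151.3 199.8] [134, 180, 40, 40, 951]
pinkA [ 538.  -180.  -145.1] gap 219.7 [255.4 191.5] [0, 0, 512, 384, 196488] [172.9 282.2] [157, 264, 32, 40, 909]
pinkB [ 508.9 -219.8   34.1] gap 300.0 [255.4 191.5] [0, 0, 512, 384, 196492] [117.3 253.8] [98, 236, 39, 39, 1010]
green [ 364.5 -293.2  169.4] gap 0.8 [351.4 258.2] [335, 247, 26, 20, 233] [100.3 156.2] [89, 142, 29, 32, 484]
[ 44. 122.] 3432 [755. 557.  12.] [[847.0, 719.0], [919.0, 482.0], [666.0, 398.0], [600.0, 628.0]]
[319. 117.] 179 [ 765. -255.   12.] [[718.0, -246.0], [812.0, -247.0], [812.0, -264.0], [719.0, -263.0]]
[143. 180.] 4766 [575. 236.  12.] [[526.0, 364.0], [699.0, 318.0], [626.0, 106.0], [456.0, 157.0]]
[444. 177.] 3194 [ 598. -600.   12.] [[607.0, -460.0], [689.0, -719.0], [590.0, -739.0], [511.0, -484.0]]
[122. 221.] 521 [460. 286.  12.] [[491.0, 389.0], [508.0, 384.0], [430.0, 184.0], [413.0, 190.0]]
```

View pics/crop.png

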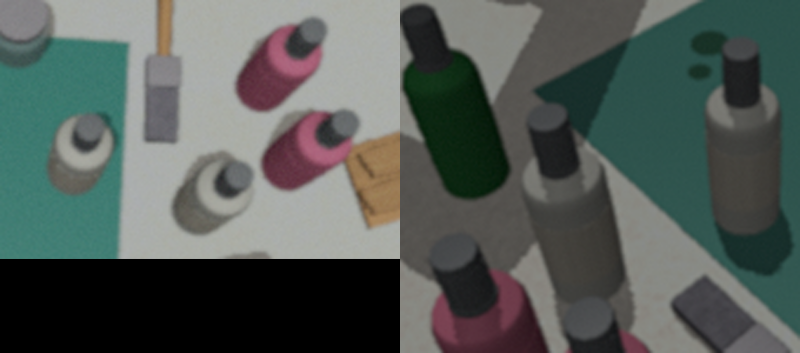

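The crop confirms two white bottles: white1 on the mat edge with its cap at crop (89,132), and white2 off the mat with its cap at (235,178), close to a pink one. The cap mask leaked in the top view, so I'll re-measure with a tighter one.

```bash
cat > m2.py <<'E'
from h import *
import pickle
T=pickle.load(open("top.pkl","rb"));S=pickle.load(open("scene.pkl","rb"))
def cap(im,u,v,r):
    g=cv2.GaussianBlur(im["frame"],(3,3),0).max(axis=2)
    w=np.zeros_like(g);cv2.circle(w,(int(u),int(v)),r,1,-1)
    th=cv2.threshold(g[w>0].reshape(-1,1),0,255,cv2.THRESH_OTSU)[0]
    n,l,s,c=cv2.connectedComponentsWithStats(((g<=th)&(w>0)).astype(np.uint8))
    k=l[int(v),int(u)];return c[k],s[k].tolist(),th
for n,a,b in [("white1",(288,166),(235,170)),("white2",(350,186),(154,199)),("pinkA",(381,125),(171,280)),("pinkB",(395,164),(118,254))]:
    a,sa,t1=cap(T,*a,14);b,sb,t2=cap(S,*b,19)
    c1,d1=ray(T,*a);c2,d2=ray(S,*b)
    x=np.linalg.lstsq(np.c_[d1,-d2],c2-c1,rcond=None)[0]
    p,q=c1+x[0]*d1,c2+x[1]*d2
    print(n,((p+q)/2).round(1),"gap",np.linalg.norm(p-q).round(1),a.round(1),sa,t1,b.round(1),sb,t2, "topray@175",onz(T,*a,175).round(1))
E
python3 m2.py
```

```text
white1 [ 584.4 -150.2  173.7] gap 0.7 [289.2 163.4] [275, 152, 27, 28, 433] 130.0 [233.1 171.6] [218, 154, 25, 32, 393] 60.0 topray@175 [ 584.3 -149.8  175. ]
white2 [ 537.2 -286.8  169.2] gap 2.4 [347.3 184.7] [337, 175, 20, 20, 248] 128.0 [157.8 199.2] [145, 180, 27, 36, 539] 61.0 topray@175 [ 535.3 -286.4  175. ]
pinkA [ 683.2 -287.9  288.8] gap 120.1 [379.  126.2] [371, 118, 17, 18, 222] 125.0 [255.7 191.3] [0, 0, 512, 384, 196140] 66.0 topray@175 [ 681.5 -367.3  175. ]
pinkB [ 591.5 -399.   160.3] gap 3.0 [392.2 164.3] [384, 157, 18, 16, 219] 123.0 [118.8 261.1] [104, 245, 28, 29, 456] 59.0 topray@175 [ 586.9 -395.   175. ]
```

```bash
cat > m3.py <<'E'
from h import *
import pickle
T=pickle.load(open("top.pkl","rb"));S=pickle.load(open("scene.pkl","rb"))
def cap(im,u,v,r,vt):
    g=cv2.cvtColor(cv2.GaussianBlur(im["frame"],(3,3),0),cv2.COLOR_BGR2HSV)
    w=np.zeros(g.shape[:2],np.uint8);cv2.circle(w,(int(u),int(v)),r,1,-1)
    n,l,s,c=cv2.connectedComponentsWithStats(((g[...,2]<vt)&(g[...,1]<110)&(w>0)).astype(np.uint8))
    k=l[int(v),int(u)];return c[k],s[k].tolist()
for vt in(95,110):
  for n,a,b in [("white1",(288,166),(235,170)),("white2",(350,186),(154,199))]:
    a,sa=cap(T,*a,13,vt);b,sb=cap(S,*b,19,vt-30)
    c1,d1=ray(T,*a);c2,d2=ray(S,*b)
    x=np.linalg.lstsq(np.c_[d1,-d2],c2-c1,rcond=None)[0]
    p,q=c1+x[0]*d1,c2+x[1]*d2;P=(p+q)/2
    R=cv2.Rodrigues(ctrl.get_obs()["orientation"])[0]
    print(n,P.round(1),"gap",np.linalg.norm(p-q).round(1),a.round(1),sa,b.round(1),sb,"in tool",(R.T@(P-ctrl.get_obs()["ee_pos"])).round(1))
E
python3 m3.py
```

```text
white1 [526.2 -79.3  89. ] gap 17.3 [255.5 191.5] [0, 0, 512, 384, 196542] [234.6 173.2] [226, 156, 18, 30, 360] in tool [ 479.7 -394.1  152.5]
white2 [ 494.7 -161.9   82.5] gap 194.0 [255.5 191.5] [0, 0, 512, 384, 196526] [156.  201.7] [144, 181, 25, 36, 456] in tool [ 425.4 -324.3  159. ]
white1 [525.2 -78.5  95.9] gap 15.9 [255.5 191.5] [0, 0, 512, 384, 196443] [234.8 170.4] [226, 154, 19, 34, 543] in tool [ 479.  -395.1  145.6]
white2 [ 493.5 -161.9   88.7] gap 194.3 [255.4 191.5] [0, 0, 512, 384, 196466] [155.1 199.4] [143, 181, 27, 37, 656] in tool [ 424.2 -324.8  152.8]
```

>>> arm_command --series '[{"linear":[0.03,-0.015,-0.01],"turn":0},{"linear":[0.04,-0.02,-0.01],"turn":0},{"linear":[0.04,-0.02,-0.01],"turn":0},{"linear":[0.04,-0.02,-0.01],"turn":0},{"linear":[0.04,-0.02,-0.01],"turn":0},{"linear":[0.04,-0.02,-0.01],"turn":0},{"linear":[0.04,-0.02,0],"turn":0},{"linear":[0.04,-0.02,0],"turn":0},{"linear":[0.03,-0.01,0],"turn":0},{"linear":[0,0,0],"turn":0}]' --jaw 1

```text
t: 1.1
ee_pos: [462.4, -337.6, 301.4]
orientation: [-3.105, -0.472, -0.001]
ft_force: [-0.2, -0.2, -0.1]
width: 87.7
grasp_force: 0.0
```

Run:
```python
from h import *
import pickle
im=ctrl.get_image("wrist");pickle.dump(im,open("w1.pkl","wb"));o=ctrl.get_obs();print(o["t"],o["ee_pos"],o["orientation"],o["ft_force"])
print(proj(im,[[536,-287,196],[584,-150,196]]),ray(im,256,192))
cv2.imwrite("pics/w1.png",im["frame"])
```

```text
1.15 [ 461.01932937 -338.67788206  301.30736727] [-3.10566852e+00 -4.71057611e-01  7.91012581e-04] [-0.50187779 -0.87335312 -0.12540509]
[[224.46587046  85.06124332]
 [ 40.20247754 -55.97652286]] (array([ 533.11906765, -314.69609114,  443.57084133]), array([-0.25924771, -0.06775162, -0.96352842]))
```

View pics/w1.png

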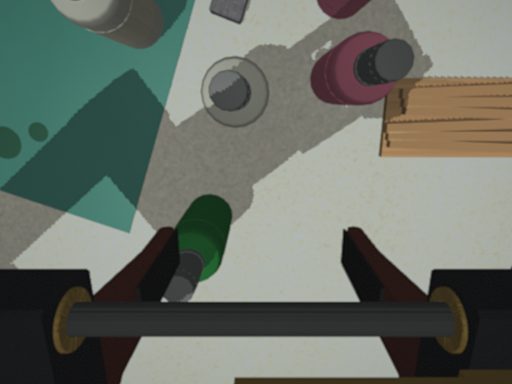

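White2 is seen from above: its body outline is centred near (235,91) with the cap at (229,90). The green bottle is at (205,240), by the left finger.

```bash
cat > w.py <<'E'
from h import *
def rel(im,u,v,z):
    o=ctrl.get_obs();R=cv2.Rodrigues(o["orientation"])[0]
    P=onz(im,u,v,z);return P.round(1),(R.T@(P-o["ee_pos"])).round(1)
E
python3 - <<'E'
from w import *
import pickle
im=pickle.load(open("w1.pkl","rb"))
g=cv2.GaussianBlur(im["frame"],(3,3),0).max(2)
w=np.zeros_like(g);cv2.circle(w,(229,90),26,1,-1)
th=cv2.threshold(g[w>0].reshape(-1,1),0,255,cv2.THRESH_OTSU)[0];m=((g<th)&(w>0)).astype(np.uint8)
n,l,s,c=cv2.connectedComponentsWithStats(m);k=l[90,229];print(c[k],s[k],th)
print("cap",rel(im,*c[k],185),"body",rel(im,235,91,122))
E
```

```text
[233.32883817  95.38381743] [210  71  42  41 964] 96.0
cap (array([ 531. , -294.2,  185. ]), array([ 80.1, -21.7, 116.3])) body (array([ 534.7, -289.6,  122. ]), array([ 85. , -25. , 179.3]))
```

>>> arm_command --series '[{"linear":[0.03,-0.01,0.02],"turn":0},{"linear":[0.03,-0.01,0.02],"turn":0},{"linear":[0.027,-0.0055,0.02],"turn":0},{"linear":[0,0,0.01],"turn":0},{"linear":[0,0,0],"turn":0},{"linear":[0,0,0],"turn":0}]'

```text
t: 1.75
ee_pos: [534.6, -291.1, 231.8]
orientation: [-3.107, -0.464, 0.001]
ft_force: [-0.5, -1.3, -0.4]
width: 87.6
grasp_force: 0.0
```

Run:
```python
from w import *
im=ctrl.get_image("wrist");o=ctrl.get_obs();print(o["t"],o["ee_pos"],o["orientation"],o["ft_force"])
print(proj(im,[[534.5,-289,196],o["ee_pos"],[584,-150,196]]))
cv2.imwrite("pics/w2.png",im["frame"])
```

```text
1.8 [ 534.9343015  -291.22925572  232.41900202] [3.10662422e+00 4.63691766e-01 5.06875542e-04] [ 0.2905829  -0.362642    0.13200844]
[[257.97134368 232.05904701]
 [262.24754951 261.96491807]
 [ 25.91409524  72.03692835]]
```

View pics/w2.png

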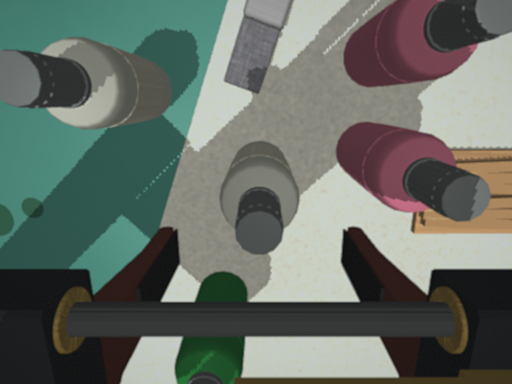

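The cap top is at (259,231), within a pixel or so of where I predicted. White1's cap is at (18,78), slightly off prediction, so I'll correct for that later. Now I'll descend and grip white2.

>>> arm_command --series '[{"linear":[0,-0.0025,0.015],"turn":0},{"linear":[0,0,0.02],"turn":0},{"linear":[0,0,0.015],"turn":0},{"linear":[0,0,0.01],"turn":0},{"linear":[0,0,0],"turn":0},{"linear":[0,0,0],"turn":0},{"linear":[0,0,0],"turn":0}]'

```text
t: 2.5
ee_pos: [535.5, -288.0, 172.5]
orientation: [3.106, 0.466, 0.002]
ft_force: [-0.5, -0.1, -0.0]
width: 88.0
grasp_force: 0.0
```

>>> arm_command --series '[{"linear":[0,0,0],"turn":0},{"linear":[0,0,0],"turn":0},{"linear":[0,0,0],"turn":0},{"linear":[0,0,0],"turn":0},{"linear":[0,0,0],"turn":0},{"linear":[0,0,0],"turn":0},{"linear":[0,0,0],"turn":0},{"linear":[0,0,0],"turn":0}]' --jaw -1

```text
t: 3.3
ee_pos: [535.1, -287.8, 171.7]
orientation: [3.106, 0.466, 0.0]
ft_force: [-0.4, 2.0, -3.9]
width: 28.7
grasp_force: 30.0
```

>>> arm_command --series '[{"linear":[0,0,-0.005],"turn":0},{"linear":[0,0,-0.01],"turn":0},{"linear":[0,0,-0.01],"turn":0},{"linear":[0,0,-0.01],"turn":0},{"linear":[0,0,-0.005],"turn":0},{"linear":[0,0,0],"turn":0},{"linear":[0,0,0],"turn":0},{"linear":[0,0,0],"turn":0},{"linear":[0,0,0],"turn":0},{"linear":[0,0,0],"turn":0}]'

```text
t: 4.3
ee_pos: [534.8, -287.6, 211.3]
orientation: [-3.106, -0.466, 0.001]
ft_force: [-0.6, 0.1, -4.5]
width: 28.7
grasp_force: 30.0
```

>>> arm_command --series '[{"linear":[0,0,0],"turn":0},{"linear":[0,0,0],"turn":0}]'

```text
t: 4.5
ee_pos: [535.0, -287.6, 211.5]
orientation: [-3.107, -0.466, 0.0]
ft_force: [0.6, -0.1, -5.5]
width: 28.8
grasp_force: 30.0
```

>>> arm_command --series '[{"linear":[0,0,0],"turn":0},{"linear":[0,0,0],"turn":0}]'

```text
t: 4.7
ee_pos: [535.0, -287.7, 211.7]
orientation: [-3.107, -0.466, 0.0]
ft_force: [0.5, 1.0, -5.1]
width: 28.8
grasp_force: 30.0
```

>>> arm_command --series '[{"linear":[0,0,0],"turn":0},{"linear":[0,0,0],"turn":0}]'

```text
t: 4.9
ee_pos: [535.0, -287.7, 211.7]
orientation: [3.107, 0.466, 0.0]
ft_force: [-0.1, 0.4, -4.9]
width: 28.3
grasp_force: 30.0
```

Run:
```python
from w import *
a=[];s=[]
for i in range(6):
    s.append(ctrl.get_image("scene")); o=ctrl.get_obs(); a.append(o["ft_force"][2])
print(np.round(a,2),np.mean(a),o["t"],o["ee_pos"],o["joint_torque"].round(2))
cv2.imwrite("pics/lift2.png",s[-1]["frame"])
```

```text
[-4.93 -4.17 -4.88 -5.45 -4.67 -5.15] -4.875141892976504 5.2 [ 534.95179082 -287.68255374  211.6665956 ] [-0.000e+00 -5.638e+01 -2.765e+01  5.000e-02 -4.000e-02 -0.000e+00]
```

View pics/lift2.png

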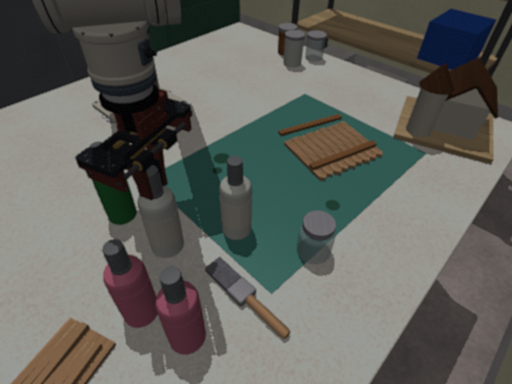

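The picture shows white2 at about (162,220), upright in the gripper and clear of the table. It weighs about 4.9 N (0.5 kg). With a 0.6 kg ceiling and a gap of at least 150 g, it must be the heavier one, but white1 still has to be lifted with white2 standing, so I'll set white2 down.

>>> arm_command --series '[{"linear":[0,0,0.01],"turn":0},{"linear":[0,0,0.01],"turn":0},{"linear":[0,0,0.01],"turn":0},{"linear":[0,0,0.006],"turn":0},{"linear":[0,0,0.002],"turn":0},{"linear":[0,0,0.001],"turn":0},{"linear":[0,0,0.001],"turn":0},{"linear":[0,0,0],"turn":0},{"linear":[0,0,0],"turn":0},{"linear":[0,0,0],"turn":0}]'

```text
t: 6.2
ee_pos: [535.1, -287.7, 172.0]
orientation: [3.107, 0.466, 0.001]
ft_force: [0.2, -0.4, -4.7]
width: 28.6
grasp_force: 30.0
```

>>> arm_command --series '[{"linear":[0,0,0],"turn":0},{"linear":[0,0,0],"turn":0},{"linear":[0,0,0],"turn":0},{"linear":[0,0,0],"turn":0},{"linear":[0,0,0],"turn":0},{"linear":[0,0,0],"turn":0},{"linear":[0,0,0],"turn":0},{"linear":[0,0,0],"turn":0}]' --jaw 1

```text
t: 7.0
ee_pos: [535.0, -287.7, 171.7]
orientation: [-3.107, -0.466, 0.0]
ft_force: [0.8, 0.0, -0.8]
width: 86.3
grasp_force: 0.0
```

>>> arm_command --series '[{"linear":[0,0,-0.02],"turn":0},{"linear":[0,0,-0.03],"turn":0},{"linear":[0,0,-0.03],"turn":0},{"linear":[0,0,0],"turn":0},{"linear":[0,0,0],"turn":0},{"linear":[0,0,0],"turn":0}]'

```text
t: 7.6
ee_pos: [534.3, -287.3, 250.4]
orientation: [-3.106, -0.466, 0.002]
ft_force: [0.2, -0.4, -0.8]
width: 87.8
grasp_force: 0.0
```

Run:
```python
from w import *
im=ctrl.get_image("wrist");o=ctrl.get_obs();print(o["t"],o["ee_pos"],o["orientation"],o["ft_force"])
print(proj(im,[[535,-288,196],[584,-150,196],[584,-150,146]]))
cv2.imwrite("pics/w3.png",im["frame"])
import pickle;pickle.dump(im,open("w3.pkl","wb"))
```

```text
7.65 [ 534.23483101 -287.24931864  250.23022058] [-3.10532015e+00 -4.65847072e-01  3.04415755e-03] [-0.04288243  0.25526863  0.17407323]
[[262.82586961 220.74100872]
 [ 55.72984606  75.90289448]
 [ 97.87602663  80.91612347]]
```

View pics/w3.png

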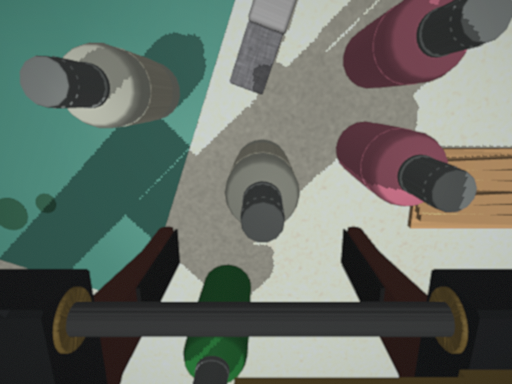

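White2 stands upright again with its cap at (262,221). White1's cap top is at (47,81).

Run:
```python
from w import *
import pickle
im=pickle.load(open("w3.pkl","rb"))
print(rel(im,47,81,196),rel(im,262,221,196))
```

```text
(array([ 579.8, -145.6,  196. ]), array([  85.2, -121.9,   54.3])) (array([ 534.7, -287.5,  196. ]), array([ 0.4,  0.5, 54.2]))
```

>>> arm_command --series '[{"linear":[0.02,-0.03,0],"turn":0},{"linear":[0.025,-0.035,0],"turn":0},{"linear":[0.025,-0.035,0],"turn":0},{"linear":[0.015,-0.022,0.015],"turn":0},{"linear":[0,0,0],"turn":0},{"linear":[0,0,0],"turn":0},{"linear":[0,0,0],"turn":0}]'

```text
t: 8.35
ee_pos: [580.2, -147.0, 236.5]
orientation: [3.107, 0.465, -0.001]
ft_force: [0.4, 0.3, 0.6]
width: 87.5
grasp_force: 0.0
```

Run:
```python
from w import *
import pickle
im=ctrl.get_image("wrist");pickle.dump(im,open("w4.pkl","wb"));o=ctrl.get_obs();print(o["t"],o["ee_pos"])
print(proj(im,[[580,-146,196],[o["ee_pos"][0],o["ee_pos"][1],196]]))
g=cv2.GaussianBlur(im["frame"],(3,3),0)
cv2.imwrite("pics/w4.png",cv2.resize(im["frame"][150:300,180:340],None,fx=3,fy=3))
```

```text
8.4 [ 580.24157774 -147.28771808  236.70478839]
[[259.64757958 229.58024595]
 [261.82146155 229.80753638]]
```

View pics/w4.png

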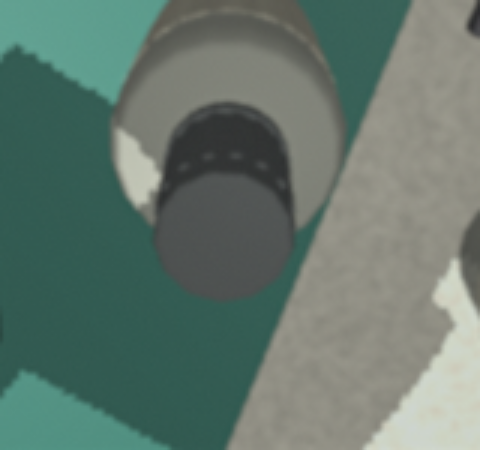

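The cap top is at about (255,229) in the full frame, so I need 4.5 mm more along tool −y.

>>> arm_command --series '[{"linear":[0.0005,-0.0045,0.01],"turn":0},{"linear":[0,0,0.02],"turn":0},{"linear":[0,0,0.02],"turn":0},{"linear":[0,0,0.015],"turn":0},{"linear":[0,0,0],"turn":0},{"linear":[0,0,0],"turn":0},{"linear":[0,0,0],"turn":0}]'

```text
t: 9.1
ee_pos: [580.2, -141.9, 172.5]
orientation: [3.106, 0.466, 0.002]
ft_force: [0.5, -0.2, -0.1]
width: 87.7
grasp_force: 0.0
```

>>> arm_command --series '[{"linear":[0,0,0],"turn":0},{"linear":[0,0,0],"turn":0},{"linear":[0,0,0],"turn":0},{"linear":[0,0,0],"turn":0},{"linear":[0,0,0],"turn":0},{"linear":[0,0,0],"turn":0},{"linear":[0,0,0],"turn":0},{"linear":[0,0,0],"turn":0}]' --jaw -1

```text
t: 9.9
ee_pos: [579.6, -141.7, 171.6]
orientation: [3.107, 0.466, -0.0]
ft_force: [-0.5, -0.3, -1.1]
width: 28.5
grasp_force: 30.0
```

>>> arm_command --series '[{"linear":[0,0,-0.005],"turn":0},{"linear":[0,0,-0.01],"turn":0},{"linear":[0,0,-0.01],"turn":0},{"linear":[0,0,-0.01],"turn":0},{"linear":[0,0,-0.005],"turn":0},{"linear":[0,0,0],"turn":0},{"linear":[0,0,0],"turn":0},{"linear":[0,0,0],"turn":0},{"linear":[0,0,0],"turn":0},{"linear":[0,0,0],"turn":0}]'

```text
t: 10.9
ee_pos: [579.4, -141.6, 211.3]
orientation: [-3.107, -0.466, 0.001]
ft_force: [0.6, -0.3, -1.1]
width: 28.8
grasp_force: 30.0
```

Run:
```python
from w import *
a=[]
for i in range(8):
    s=ctrl.get_image("scene"); o=ctrl.get_obs(); a.append(o["ft_force"][2])
print(np.round(a,2),np.mean(a),o["t"],o["ee_pos"],o["grasp_force"])
cv2.imwrite("pics/lift1.png",s["frame"])
```

```text
[-1.34 -1.41 -0.95 -1.3  -0.64 -1.77 -1.94 -2.1 ] -1.4318772020102228 11.3 [ 579.58526309 -141.65103966  211.66121753] 29.964341819286346
```

View pics/lift1.png

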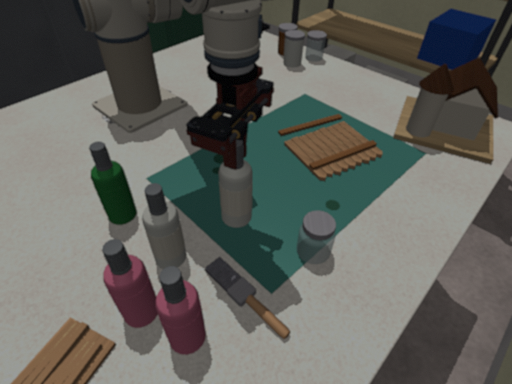

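White1 hangs upright at (237,190) and weighs only about 1.4 N, while white2 stands at (165,235). So white1 is the lighter one. I'll put it back and go to white2.

>>> arm_command --series '[{"linear":[0,0,0.01],"turn":0},{"linear":[0,0,0.01],"turn":0},{"linear":[0,0,0.01],"turn":0},{"linear":[0,0,0.006],"turn":0},{"linear":[0,0,0.002],"turn":0},{"linear":[0,0,0.001],"turn":0},{"linear":[0,0,0.001],"turn":0},{"linear":[0,0,0],"turn":0},{"linear":[0,0,0],"turn":0},{"linear":[0,0,0],"turn":0}]'

```text
t: 12.3
ee_pos: [579.8, -141.7, 172.0]
orientation: [3.107, 0.466, 0.001]
ft_force: [0.7, -0.5, -1.5]
width: 28.2
grasp_force: 30.0
```

>>> arm_command --series '[{"linear":[0,0,0],"turn":0},{"linear":[0,0,0],"turn":0},{"linear":[0,0,0],"turn":0},{"linear":[0,0,0],"turn":0},{"linear":[0,0,0],"turn":0},{"linear":[0,0,0],"turn":0},{"linear":[0,0,0],"turn":0},{"linear":[0,0,0],"turn":0}]' --jaw 1

```text
t: 13.1
ee_pos: [579.6, -141.7, 171.7]
orientation: [-3.107, -0.466, 0.0]
ft_force: [-0.0, 0.8, -0.3]
width: 87.1
grasp_force: 0.0
```

>>> arm_command --series '[{"linear":[0,0,-0.02],"turn":0},{"linear":[0,0,-0.03],"turn":0},{"linear":[0,0,-0.03],"turn":0},{"linear":[0,0,0],"turn":0},{"linear":[0,0,0],"turn":0},{"linear":[0,0,0],"turn":0}]'

```text
t: 13.7
ee_pos: [578.8, -141.5, 250.5]
orientation: [-3.106, -0.466, 0.003]
ft_force: [0.3, 0.5, 0.5]
width: 87.9
grasp_force: 0.0
```

>>> arm_command --series '[{"linear":[-0.02,0.03,0],"turn":0},{"linear":[-0.025,0.035,0],"turn":0},{"linear":[-0.025,0.035,0],"turn":0},{"linear":[-0.0155,0.0265,0],"turn":0},{"linear":[0,0,0],"turn":0},{"linear":[0,0,0],"turn":0},{"linear":[0,0,0],"turn":0}]'

```text
t: 14.4
ee_pos: [534.8, -286.6, 250.7]
orientation: [-3.105, -0.467, 0.002]
ft_force: [-0.7, 0.0, -0.6]
width: 87.6
grasp_force: 0.0
```

Back over white2 at (535,−287). I'll descend, grip and lift to a base height of 100 mm.

>>> arm_command --series '[{"linear":[0,0,0.02],"turn":0},{"linear":[0,0,0.02],"turn":0},{"linear":[0,0,0.025],"turn":0},{"linear":[0,0,0.015],"turn":0},{"linear":[0,0,0],"turn":0},{"linear":[0,0,0],"turn":0},{"linear":[0,0,0],"turn":0}]'

```text
t: 15.1
ee_pos: [535.8, -287.8, 172.9]
orientation: [3.106, 0.466, 0.002]
ft_force: [-0.0, -0.3, 0.1]
width: 87.9
grasp_force: 0.0
```

>>> arm_command --series '[{"linear":[0,0,0],"turn":0},{"linear":[0,0,0],"turn":0},{"linear":[0,0,0],"turn":0},{"linear":[0,0,0],"turn":0},{"linear":[0,0,0],"turn":0},{"linear":[0,0,0],"turn":0},{"linear":[0,0,0],"turn":0},{"linear":[0,0,0],"turn":0}]' --jaw -1

```text
t: 15.9
ee_pos: [535.0, -287.7, 171.6]
orientation: [3.107, 0.466, 0.0]
ft_force: [0.9, 0.5, -3.8]
width: 28.6
grasp_force: 30.0
```

>>> arm_command --series '[{"linear":[0,0,-0.005],"turn":0},{"linear":[0,0,-0.01],"turn":0},{"linear":[0,0,-0.015],"turn":0},{"linear":[0,0,-0.02],"turn":0},{"linear":[0,0,-0.02],"turn":0},{"linear":[0,0,-0.02],"turn":0},{"linear":[0,0,-0.01],"turn":0},{"linear":[0,0,0],"turn":0},{"linear":[0,0,0],"turn":0}]'

```text
t: 16.8
ee_pos: [534.6, -287.5, 271.5]
orientation: [-3.107, -0.466, 0.0]
ft_force: [-0.8, -0.4, -5.5]
width: 28.2
grasp_force: 30.0
```

>>> arm_command --series '[{"linear":[-0.005,-0.015,0],"turn":0},{"linear":[-0.008,-0.025,0],"turn":0},{"linear":[-0.009,-0.03,0],"turn":0},{"linear":[-0.009,-0.03,0],"turn":0},{"linear":[-0.009,-0.03,0],"turn":0},{"linear":[-0.01,-0.03,0],"turn":0},{"linear":[0.01,-0.03,0],"turn":0},{"linear":[0.013,-0.028,0],"turn":0},{"linear":[0.013,-0.028,0],"turn":0},{"linear":[0.013,-0.028,0],"turn":0}]'

```text
t: 17.8
ee_pos: [452.9, -24.8, 270.8]
orientation: [-3.106, -0.466, 0.003]
ft_force: [-0.4, 0.6, -5.2]
width: 28.3
grasp_force: 30.0
```

>>> arm_command --series '[{"linear":[0.015,-0.023,0],"turn":0},{"linear":[0.022,-0.024,0],"turn":0},{"linear":[0.022,-0.024,0],"turn":0},{"linear":[0.022,-0.024,0],"turn":0},{"linear":[0.022,-0.024,0],"turn":0},{"linear":[0.022,-0.024,0],"turn":0},{"linear":[0.022,-0.023,0],"turn":0},{"linear":[0.02,-0.02,0],"turn":0},{"linear":[0.015,-0.015,0],"turn":0},{"linear":[0.01,-0.01,0],"turn":0}]'

```text
t: 18.8
ee_pos: [575.2, 233.2, 270.1]
orientation: [3.106, 0.467, -0.003]
ft_force: [0.8, -0.6, -5.0]
width: 28.6
grasp_force: 30.0
```

>>> arm_command --series '[{"linear":[0,0,0],"turn":0},{"linear":[0,0,0],"turn":0},{"linear":[0,0,0],"turn":0},{"linear":[0,0,0],"turn":0},{"linear":[0,0,0],"turn":0},{"linear":[0,0,0],"turn":0}]'

```text
t: 19.4
ee_pos: [575.2, 231.6, 271.9]
orientation: [-3.107, -0.465, -0.0]
ft_force: [0.6, -0.2, -4.6]
width: 28.7
grasp_force: 30.0
```

Run:
```python
from w import *
im=ctrl.get_image("scene"); o=ctrl.get_obs(); print(o)
cv2.imwrite("pics/end.png",im["frame"])
```

```text
{'t': 19.45, 'qpos': array([3.63733627e-01, 3.84279422e-01, 1.61484939e+00, 1.08864937e-05,
       1.14222209e+00, 1.63715253e+00]), 'qvel': array([ 0.00091053,  0.00041672, -0.00281677,  0.00024322, -0.00078459,
        0.00049598]), 'joint_torque': array([-5.31827251e-02, -5.61810100e+01, -3.04304588e+01,  5.73543817e-03,
       -6.23110263e-02, -8.56812221e-04]), 'ee_pos': array([575.27242946, 231.72594319, 271.88443413]), 'orientation': array([-3.10686934e+00, -4.65383960e-01, -3.67672275e-04]), 'ft_force': array([ 1.45713413, -0.4437926 , -4.74340599]), 'moment': array([ 0.04787974,  0.01863262, -0.01631966]), 'grasp_force': 29.99602049589157, 'width': 28.743941864413156}
```

View pics/end.png

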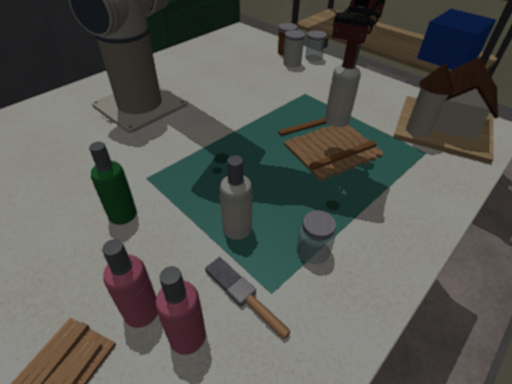

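The heavier bottle hangs upright at (342,95), held over the wall. Its base is at about (575,232) and 100 mm up. White1 stands at (237,200) where it was, and nothing else has moved. I'm handing in.

```bash
python3 -c "
from workcell import ctrl
print(ctrl.close_job())"
```

```text
the job is handed in; nothing more can be done
None
```

The heavier bottle (about 4.9 N against 1.4 N) is held upright over the stake wall with its base about 100 mm above the table; the lighter one is back upright where it stood, and the job is handed in, with no verdict shown.

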